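# Index the stop turret of a bar bender by three clicks and run the bar up to its new stop

## Robot

A 7-joint arm with a two-finger parallel gripper is mounted at the origin on the work surface. World frame = base frame: x ahead of the robot, y to its left, z up, the work surface at z = 0. Lengths are in m, angles in rad, forces in N, time in s.
With the tool pointing down it reaches from about 0.4 to 0.925 m from the base axis. Payload 5.6 kg.
Tool frame: the origin (TCP) lies at the very end of the fingers, on their centre line; the grasp point (between the pads) lies 19 mm behind it; y points along the fingers, x is the direction in which the jaws open and shut, and the axes are right-handed (so a half turn about y gives the same grasp; the last joint's range is limited). The gripper opens to 85 mm and grips with 20 to 120 N. Pads are 22 mm wide; open, the fingers measure 114 mm over their backs; the gripper's body (76 mm by 85 mm) begins 54 mm behind the grasp point. The pads swing forward as they close: fully open they stand 13 mm farther back than shut.
Start: joints at [1.083, 0.468, -0.012, 1.603, 0.006, 1.071, -0.056], TCP at [0.28, -0.587, 0.201] pointing down, gripper open.
Joint ranges: [-2.53, 2.53], [-0.31, 2.02], [-1.57, 1.55], [0.28, 2.44], [-1.29, 4.43], [0.15, 1.84], [-2.92, 2.92]. Speed limits (rad/s): [2.57, 2.57, 3.14, 3.14, 3.14, 3.14, 3.14].

## Interface

Orientations are given as a unit quaternion [x, y, z, w].
In Python, from workcell import get_obs, get_image, close_job, find_in, spot_point gives the robot as it stands. The module is installed in compiled form; this text tells all that it offers.
- The arm moves only by the shell command python3 -m jog 'ROWS' [FORCE]. ROWS is text: rows parted by semicolons, each of 7 numbers parted by spaces: the closure in counts, from 0 (fully open) to 255 (shut), then the shift along the world's x, y, z in mm, then the turn, a rotation vector about the world's x, y, z in degrees. In form: jaw x y z rx ry rz; .... A call has 1 to 12 rows; each row is the pose to reach, as a shift and turn from the pose commanded when the call began; what a row does not reach only later rows make up. A row lasts 1/8 s, in which the tool goes at most 62.5 mm and 10.7 degrees, less where a joint would pass 70% of its speed; a pose out of reach is approached as far as the arm can. A call with a gripper value outside its range is refused whole. The fingers move at their own pace and stop on an object; FORCE is the grip in N (left out, the last holds). Time passes only in rows, so rows that repeat a pose let the fingers close. It gives the time, the measured TCP pose, the force and the opening at its end, in the units of the state.
- get_obs(): the state, without advancing time (a new reading comes with each control period).
- get_image(name): name is "scene" or "side" or "wrist"; returns a dict with "img" (384x512x3 uint8, red, green, blue), "z_map" (384x512 float32, m along the optical axis (not along the pixel's ray), 0 where there is no reading), "fx", "fy", "cx", "cy" (pixels), "cam_to_world" (4x4, takes a point from camera to world coordinates); the wrist camera has in their place "T_tool_cam" (4x4, takes a point from camera to tool coordinates, whose origin is the TCP and whose axes are the tool frame's). Camera axes: x right, y up, looking along -z (the intrinsics and any distortion apply to the point x, -y, -z); pixel columns grow to the right and rows downward; lengths in m; the calibration is good to about 2 mm. A picture is of the moment at which its call begins: read the wrist's pose just before it.
- close_job(): hands the job in, once; it reports no verdict.
Trained networks look in the newest picture that a camera, given by its name, has taken for a name from the list of things; names that differ only in an ending like _2 or _b are one class to them, and where a whole thing is asked for, a point or a joint stands for the part that bears it (a point fixed in the world has none). Each returns a list of dicts, best first, with "confidence" (0 to 1); they miss things now and then, are a little off and sometimes report something else, mostly with a low value. They report only what shows in the picture. A call takes as long as a camera call. They do not tell look-alikes from the thing itself.
- find_in(camera, name): "extent" ([left, top, right, bottom] as shares, 0 to 1, of the picture: columns of its width, rows of its height, round what is visible of it).
- spot_point(camera, name): "xy" ([column, row] as shares, 0 to 1, of the picture: columns of its width, rows of its height: a listed point, or the origin of a listed thing).
The state is a dict: "t": time; "joint_pos": joint angles; "joint_vel": joint speeds; "tau": joint torques, N m; "position": TCP position; "tool_rot": TCP orientation; "contact_force": force on the tool from outside, world axes, zero at the start; "torque": the same for the moment, N m; "finger_gap": finger opening in m.
Only numpy, scipy, OpenCV 4.12 (cv2) and the standard library are available. Lean on these libraries where they do the work, as an engineer would, in place of code of your own. Each camera call takes 0.05 s, during which the arm holds its last target.

## Task

On the bending press, turn the six-rod stop turret on by exactly three clicks (half a turn, either way round), so that the rod that now points straight away from the bar comes round to face it. Then slide the bar along its seats until its end bears firmly against that rod, and leave it resting there; do not ram it, and leave the hammer, tongs and tray alone.

Things in the scene. Friction and masses are not known exactly. Their poses are not given: they have to be found in the camera images.
- press: Bench bar-bending press, fixed. Origin on the bench, z up. Grey bed plate, top at 20 mm, x -95 to 185 and y -270 to 200 mm. The bar lies along y at x = 0, the turret's axis is at x = 0, y = -170 mm. The ram on the +x side (x 23 to 185 mm, y -10 to 180, up to 117 mm high) stays unused. Behind y = 85 mm the bed under the bar is bare.
- seats (a point): Midway between the two seats of the bar, on top of them: 50 mm up, at x = 0, y = 35 mm of the press. Seats centred at y = 0 and 70 mm, each 30 mm long in y. Each has a 32 mm roller on the bar's -x side (top at 82 mm) and a lip on its +x side (top at 62 mm), 0.8 mm clear of the bar per side, so that it can slide along y only.
- turret: Stop turret, turns endlessly either way about its upright axis. Origin on the axis at bench height, z up, x along rod 1. Dark hexagonal drum, 76 mm across flats, z 44 to 84 mm, with a level steel stop rod (12 mm thick, z = 60 mm) out of each face, 60 degrees apart, and a T-handle on top. It stands in one of its six notches.
- turret_axis (a point): On the turret's axis at the top of the drum, 84 mm up. A spring plunger clicks into a notch every 60 degrees; in each notch one rod points at the bar (+y of the press) and the opposite one straight away. It takes about 0.4 N m to leave a notch, less farther on; past half way the turret springs on into the next notch.
- handle (a point): Centre of the turret's T-handle: a dark steel bar 110 mm long (along x of the turret), 20 mm wide and 28 mm high, z = 108 to 136 mm above the bench, on a 20 mm thick stem 24 mm long above the drum.
- handle_end (a point): Middle of the handle's end face on the rod 1 side, 55 mm from the axis.
- bar: Square steel bar to be bent, 20 x 20 x 200 mm, 0.45 to 0.85 kg, lying loose on the two seats, long axis along y; sliding it takes 2 to 6 N. Origin at the centre of its underside. At the start it is drawn back 15 to 35 mm clear of the circle of the longest rod's tip.
- bar_end (a point): Centre of the bar's front end face (towards the turret), 100 mm from the bar's centre, 10 mm above its underside.
- bar_tail (a point): Centre of the bar's rear end face (away from the turret). It is bare and stands 5 mm or more behind the rear seat in every position that the job needs, so the bar can be pushed there.
- hammer: Bystander: smith's hammer, 270 mm long, lying on the bench. Leave alone.
- tongs: Bystander: smith's tongs, 320 mm long, lying on the bench. Leave alone.
- tray: Bystander: small steel tray with bolts, 130 x 100 x 35 mm. Leave alone.
- rod1_tip (a point): Centre of the tip face of stop rod 1, 80 mm from the turret's axis, 0 degrees anticlockwise from rod 1 seen from above, 60 mm above the bench.
- rod2_tip (a point): Centre of the tip face of stop rod 2, 62 mm from the turret's axis, 60 degrees anticlockwise from rod 1 seen from above, 60 mm above the bench.
- rod3_tip (a point): Centre of the tip face of stop rod 3, 92 mm from the turret's axis, 120 degrees anticlockwise from rod 1 seen from above, 60 mm above the bench.
- rod4_tip (a point): Centre of the tip face of stop rod 4, 68 mm from the turret's axis, 180 degrees anticlockwise from rod 1 seen from above, 60 mm above the bench.
- rod5_tip (a point): Centre of the tip face of stop rod 5, 86 mm from the turret's axis, 240 degrees anticlockwise from rod 1 seen from above, 60 mm above the bench.
- rod6_tip (a point): Centre of the tip face of stop rod 6, 74 mm from the turret's axis, 300 degrees anticlockwise from rod 1 seen from above, 60 mm above the bench.
Not all that is in view belongs to the job. There is more than one size of the bar; the one meant has the size given above.

How it is judged:
On the way, in this order (a step that is already met when the one before it is completed fails the run):
1. the turret rests three clicks from where it stood, let go (distance of handle_end from where it was at the start of the episode above 0.1075 m and angular speed of turret below 0.05 rad/s and contact force between the fingers and turret below 0.1 N), for 0.2 s.
2. the bar is pressed against the turret's rod with more than 4 N (distance of handle_end from where it was at the start of the episode above 0.1075 m and contact force between bar and turret above 4 N), for 0.1 s.
At the end, for the whole second after the job is handed in: The turret rests three clicks (half a turn, within 24 degrees) from where it stood, and the bar lies still with the centre of its front end within 5 mm of the tip of the rod that at first pointed straight away from it (distance of handle_end from where it was at the start of the episode above 0.1075 m and ((distance between bar_end and rod1_tip below 0.005 m and distance of rod1_tip from where it was at the start of the episode above 0.1564 m) or (distance between bar_end and rod2_tip below 0.005 m and distance of rod2_tip from where it was at the start of the episode above 0.1212 m) or (distance between bar_end and rod3_tip below 0.005 m and distance of rod3_tip from where it was at the start of the episode above 0.1799 m) or (distance between bar_end and rod4_tip below 0.005 m and distance of rod4_tip from where it was at the start of the episode above 0.1329 m) or (distance between bar_end and rod5_tip below 0.005 m and distance of rod5_tip from where it was at the start of the episode above 0.1681 m) or (distance between bar_end and rod6_tip below 0.005 m and distance of rod6_tip from where it was at the start of the episode above 0.1447 m)) and linear speed of bar below 0.01 m/s and angular speed of turret below 0.05 rad/s); the robot touches nothing.
It fails at once if the bar is rammed against the turret with more than 60 N (contact force between bar and turret above 60 N).
It fails at once if a bystander is moved by more than 20 mm (distance of any of hammer, tongs, tray from where it was at the start of the episode above 0.02 m).
It also fails if it takes over 72 s, if anything falls off the work surface, if the arm or the gripper's body presses on something with over 40 N, if the wrist force passes 120 N, or if a joint passes its speed limit or range.

## Working session

There is one attempt and no reset: what is moved stays moved. The work goes in short steps, Python scripts to look and compute and a shell command to move; the robot and the scene stay as the last step left them, time stands still between calls to the robot, and variables do not carry over. Pictures are saved under pics/ and viewed, and the job is handed in when it is done.

```bash
mkdir -p pics; cat > h.py <<'E'
import numpy as np, cv2
from workcell import *
from scipy.spatial.transform import Rotation as R
def cam(name):
    o=get_obs(); d=get_image(name)
    if name=="wrist":
        T=np.eye(4);T[:3,:3]=R.from_quat(o['tool_rot']).as_matrix();T[:3,3]=o['position']
        d['M']=T@d['T_tool_cam']
    else: d['M']=np.array(d['cam_to_world'])
    return d
def save(d,n): cv2.imwrite('pics/'+n+'.png',d['img'][:,:,::-1])
def at(d,u,v,z=None):
    # pixel->world ; z: height plane, else depth
    r=np.array([(u-d['cx'])/d['fx'],-(v-d['cy'])/d['fy'],-1.])
    M=d['M']
    if z is None: return M[:3,:3]@(r*d['z_map'][int(round(v)),int(round(u))])+M[:3,3]
    w=M[:3,:3]@r; return M[:3,3]+w*(z-M[2,3])/w[2]
def cloud(d):
    v,u=np.mgrid[0:384,0:512]; z=d['z_map']
    p=np.stack([(u-d['cx'])/d['fx']*z,-(v-d['cy'])/d['fy']*z,-z],-1)
    return p@d['M'][:3,:3].T+d['M'][:3,3]
E
python3 - <<'E'
from h import *
for c in ('scene','side','wrist'):
    d=cam(c); save(d,c+'0'); print(c,[k for k in d], d['M'][:3,3].round(3))
    if c=='wrist': continue
    for n in ('press','turret','bar','hammer','tongs','tray'):
        print(n,[(np.round(np.array(x['extent'])*[512,384,512,384]).astype(int).tolist(),round(x['confidence'],2)) for x in find_in(c,n)[:3]])
    for n in ('turret_axis','handle','handle_end','bar_end','bar_tail','seats','rod1_tip','rod4_tip','rod3_tip'):
        print(n,[((np.array(x['xy'])*[512,384]).round(1).tolist(),round(x['confidence'],2)) for x in spot_point(c,n)[:3]])
E
```

```text
scene ['img', 'z_map', 'fx', 'fy', 'cx', 'cy', 'cam_to_world', 'M'] [1.352 0.421 0.948]
press [([145, 171, 309, 263], 0.64)]
turret [([168, 171, 212, 209], 0.58)]
bar [([206, 152, 249, 159], 0.61), ([319, 274, 412, 320], 0.57), ([227, 194, 291, 204], 0.56)]
hammer [([357, 162, 407, 222], 0.91), ([164, 168, 214, 209], 0.33), ([137, 170, 309, 262], 0.21)]
tongs [([115, 161, 160, 234], 0.59)]
tray [([318, 186, 360, 222], 0.76), ([359, 165, 404, 225], 0.36)]
turret_axis [([187.1, 185.4], 0.76), ([215.1, 192.8], 0.66), ([190.1, 206.0], 0.59)]
handle [([187.2, 176.8], 0.89), ([214.2, 190.1], 0.33)]
handle_end [([199.5, 176.6], 0.76)]
bar_end [([323.1, 313.6], 0.94), ([226.8, 192.8], 0.68), ([208.6, 155.4], 0.67)]
bar_tail [([287.7, 198.4], 0.97), ([408.2, 274.6], 0.79), ([250.2, 156.0], 0.6)]
seats [([250.9, 199.0], 0.59)]
rod1_tip [([214.3, 192.4], 0.64)]
rod4_tip [([167.0, 190.7], 0.59), ([186.3, 185.8], 0.58)]
rod3_tip [([188.4, 205.1], 0.37)]
side ['img', 'z_map', 'fx', 'fy', 'cx', 'cy', 'cam_to_world', 'M'] [-0.063  0.931  0.671]
press [([257, 147, 307, 190], 0.73), ([175, 150, 315, 2
[... 158 characters left out ...]
, 325], 0.59)]
hammer [([203, 306, 342, 355], 0.7)]
tongs [([248, 159, 343, 186], 0.7)]
tray [([211, 258, 282, 307], 0.92), ([175, 146, 316, 269], 0.71), ([261, 148, 307, 193], 0.43)]
turret_axis [([281.8, 169.5], 0.77), ([272.8, 196.6], 0.34)]
handle [([282.7, 156.6], 0.89)]
handle_end [([279.9, 165.0], 0.97)]
bar_end [([108.1, 245.7], 0.89), ([272.8, 198.1], 0.87), ([357.2, 203.4], 0.62)]
bar_tail [([100.0, 323.1], 0.84), ([250.0, 225.2], 0.6), ([361.2, 235.2], 0.49)]
seats [([259.7, 212.3], 0.63)]
rod1_tip []
rod4_tip []
rod3_tip [([311.4, 173.1], 0.75), ([280.4, 193.7], 0.72), ([280.4, 163.5], 0.51)]
wrist ['img', 'z_map', 'fx', 'fy', 'cx', 'cy', 'T_tool_cam', 'M'] [ 0.342 -0.556  0.373]
```

```bash
python3 - <<'E'
import cv2
a=cv2.imread('pics/scene0.png');b=cv2.imread('pics/side0.png')
cv2.imwrite('pics/sc_crop.png',cv2.resize(a[140:280,110:330],None,fx=3.6,fy=3.6,interpolation=cv2.INTER_CUBIC))
cv2.imwrite('pics/si_crop.png',cv2.resize(b[130:280,160:360],None,fx=4,fy=4,interpolation=cv2.INTER_CUBIC))
E
```

```text
(no output)
```

View pics/scene0.png

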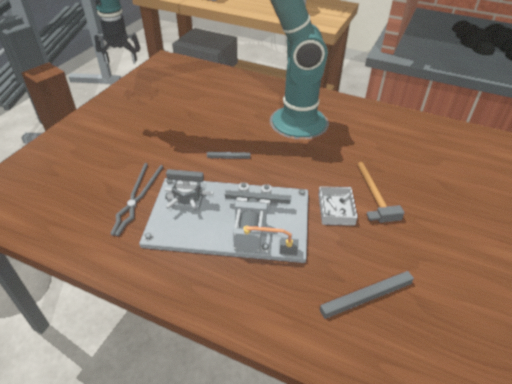

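View pics/side0.png

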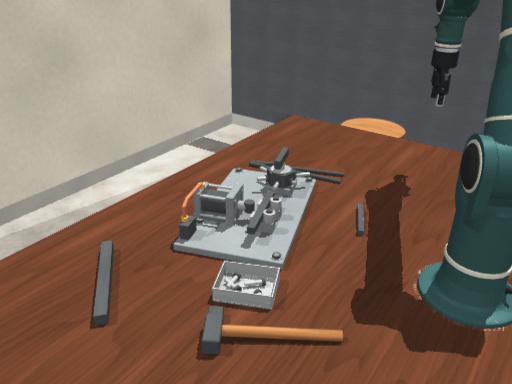

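View pics/sc_crop.png

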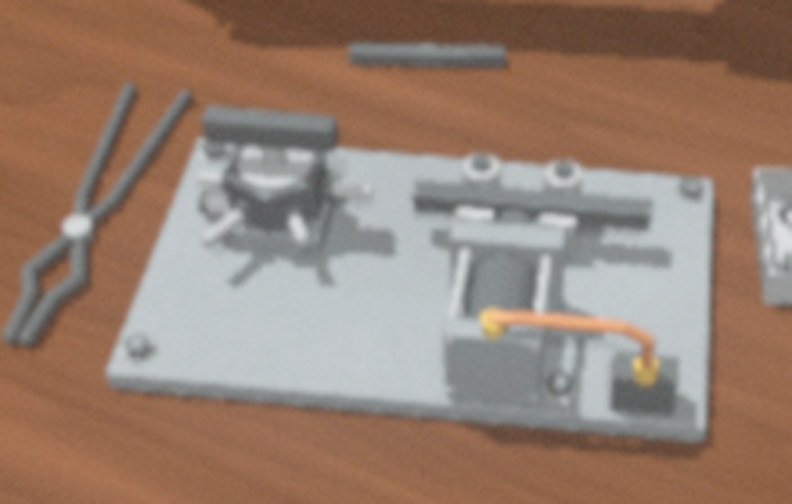

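View pics/si_crop.png

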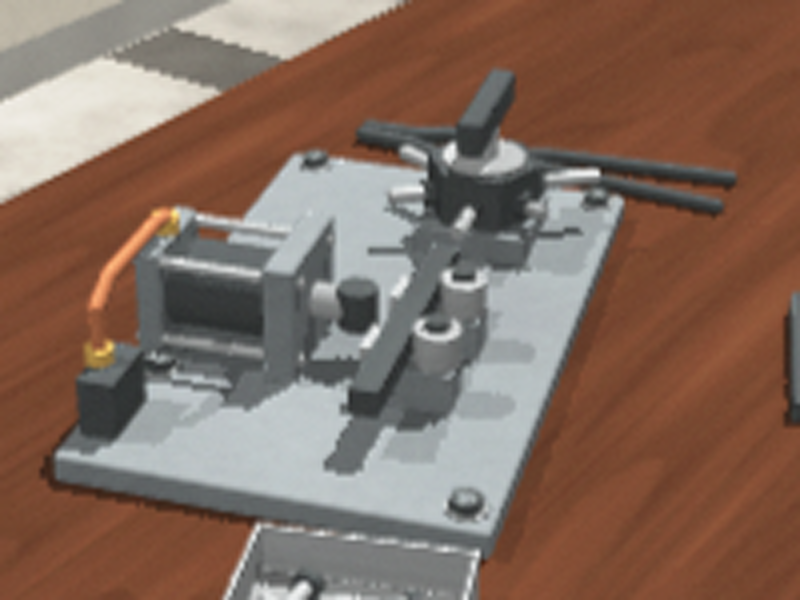

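View pics/wrist0.png

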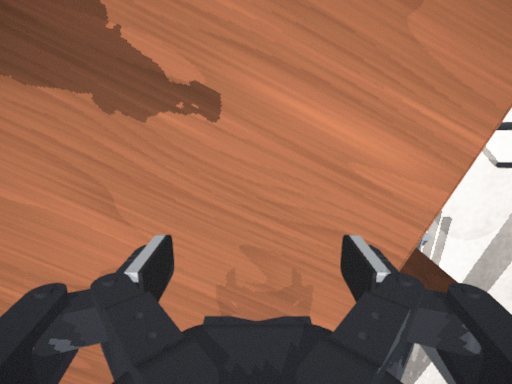

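```bash
python3 - <<'E'
from h import *
d=cam('scene')
for n,u,v,z in (('axis',187.1,185.4,.084),('handle',187.2,176.8,.136),('barend',226.8,192.8,.07),('tail',287.7,198.4,.06),('tip',214.3,192.4,.06),('tipneg',167,190.7,.06),('seats',250.9,199,.05)):
    print('scene',n,at(d,u,v,z).round(4), at(d,u,v).round(4))
P=cloud(d); np.save('sc.npy',P)
e=cam('side')
for n,u,v,z in (('axis',281.8,169.5,.084),('handle',282.7,156.6,.122),('hend',279.9,165,.122),('barend',272.8,198.1,.07),('tail',250,225.2,.06),('seats',259.7,212.3,.05)):
    print('side',n,at(e,u,v,z).round(4), at(e,u,v).round(4))
Q=cloud(e)
for nm,P in (('sc',P),('si',Q)):
    # handle: top points z .128-.142 near axis
    c=at(d,187.2,176.8,.136)[:2]
    m=(np.hypot(P[...,0]-c[0],P[...,1]-c[1])<.09)&(P[...,2]>.129)&(P[...,2]<.145)
    X=P[m]; 
    if len(X)<5: print(nm,len(X));continue
    r=cv2.minAreaRect(X[:,:2].astype(np.float32)*1000); print(nm,'handle top',len(X),r,X[:,2].mean(), X.mean(0))
    # bar top z~.07, near
    b=at(d,257,195,.07)[:2]
    m=(np.hypot(P[...,0]-b[0],P[...,1]-b[1])<.16)&(np.abs(P[...,2]-.070)<.004)
    X=P[m]; print('bar-ish',len(X),cv2.minAreaRect(X[:,:2].astype(np.float32)*1000))
    m=(np.hypot(P[...,0]-b[0],P[...,1]-b[1])<.4)&(np.abs(P[...,2]-.020)<.004)
    X=P[m]; print('plate',len(X),cv2.minAreaRect(X[:,:2].astype(np.float32)*1000))
E
```

```text
scene axis [ 0.5849 -0.147   0.084 ] [ 0.5933 -0.1408  0.0934]
scene handle [ 0.5994 -0.1318  0.136 ] [ 0.5896 -0.139   0.1254]
scene barend [ 0.5496 -0.0313  0.07  ] [ 0.5543 -0.0287  0.0751]
scene tail [0.4837 0.1408 0.06  ] [0.4949 0.1444 0.0714]
scene tip [ 0.5552 -0.0717  0.06  ] [ 0.5212 -0.0927  0.0221]
scene tipneg [ 0.6103 -0.2056  0.06  ] [ 0.5815 -0.2299  0.0255]
scene seats [0.5243 0.0372 0.05  ] [0.5533 0.0506 0.0814]
side axis [ 0.584  -0.1527  0.084 ] [ 0.5787 -0.1438  0.0888]
side handle [ 0.5881 -0.1616  0.122 ] [ 0.5717 -0.1341  0.1358]
side hend [ 0.5627 -0.1053  0.122 ] [ 0.562  -0.1041  0.1226]
side barend [ 0.522  -0.0075  0.07  ] [0.5104 0.0112 0.082 ]
side tail [0.5012 0.1291 0.06  ] [0.4927 0.1411 0.0691]
side seats [0.5269 0.0482 0.05  ] [0.5071 0.0777 0.0708]
sc handle top 239 ((586.874755859375, -148.51980590820312), (22.713729858398438, 108.76585388183594), 17.61650848388672) 0.13669968558189124 [ 0.58905574 -0.1472222   0.13669969]
bar-ish 409 ((530.81787109375, 36.291168212890625), (198.84059143066406, 198.40701293945312), 60.24144744873047)
plate 6172 ((499.9627685546875, 51.9453125), (574.3633422851562, 768.5745239257812), 1.1540064811706543)
si handle top 119 ((583.5971069335938, -146.21060180664062), (20.040130615234375, 106.1799087524414), 18.54029083251953) 0.13513944843656206 [ 0.58091106 -0.14115448  0.13513945]
bar-ish 567 ((532.3016967773438, 53.676902770996094), (235.60121154785156, 182.26177978515625), 65.0410385131836)
plate 6251 ((498.74365234375, 59.656158447265625), (541.70849609375, 728.6642456054688), 3.7040421962738037)
```

```bash
python3 - <<'E'
from h import *
o=get_obs(); print(o['t'],o['position'],R.from_quat(o['tool_rot']).as_matrix().round(3).tolist(),o['contact_force'],o['finger_gap'],o['joint_pos'])
d=get_image('wrist');print(np.round(d['T_tool_cam'],3).tolist(),d['fx'])
E
```

```text
1.75 [ 0.27964554 -0.58679846  0.20059875] [[0.43, 0.0, 0.903], [-0.903, -0.0, 0.43], [0.0, -1.0, -0.0]] [ 0.10803719  0.16395735 -0.440952  ] 0.08564639875082887 [ 1.08303331  0.46751402 -0.0116209   1.60265785  0.00598983  1.07140845
 -0.05629269]
[[1.0, -0.0, -0.001, -0.001], [-0.0, 0.268, -0.963, -0.173], [0.001, 0.963, 0.268, 0.069], [0.0, 0.0, 0.0, 1.0]] 280.7261955174803
```

```bash
python3 -m jog '0 24 41 30 0 0 7;0 48 81 60 0 0 14;0 72 122 90 0 0 21;0 97 162 120 0 0 28;0 121 203 120 0 0 35;0 145 244 120 0 0 42;0 170 285 120 0 0 49;0 194 325 120 0 0 56;0 218 366 120 0 0 63;0 242 406 120 0 0 70;0 266 447 120 0 0 76;0 290 487 120 0 0 82' 
python3 - <<'E'
from h import *
o=get_obs(); print(o['t'],o['position'],R.from_quat(o['tool_rot']).as_matrix().round(3).tolist(),o['contact_force'],o['joint_pos'].round(2),np.abs(o['joint_vel']).max())
d=cam('wrist');save(d,'w1');np.savez('w1.npz',**d)
for n in ('turret_axis','handle','handle_end','bar_end','bar_tail','seats','rod1_tip','rod4_tip','rod2_tip','rod3_tip','rod5_tip','rod6_tip'):
    z={'turret_axis':.084,'handle':.122,'handle_end':.122,'seats':.05}.get(n,.06)
    print(n,[((np.array(x['xy'])*[512,384]).round(1).tolist(),round(x['confidence'],2),at(d,*(np.array(x['xy'])*[512,384]),z).round(4)) for x in spot_point('wrist',n)[:3]])
E
```

```text
t: 3.3
position: [0.5703, -0.0985, 0.3208]
tool_rot: [0.699, 0.109, -0.108, -0.699]
contact_force: [0.5, -0.4, -0.4]
finger_gap: 0.0855
3.3 [ 0.57026516 -0.09853928  0.32082393] [[0.953, 0.0, -0.303], [0.303, -0.0, 0.953], [0.0, -1.0, -0.0]] [ 0.48966376 -0.40732192 -0.38123979] [ 0.52  0.3  -0.51  1.61  0.15  1.27  0.29] 0.4745086146133594
turret_axis [([254.9, 198.1], 0.68, array([ 0.5857, -0.1526,  0.084 ]))]
handle [([257.4, 207.0], 0.65, array([ 0.5897, -0.1528,  0.122 ]))]
handle_end [([259.1, 168.0], 0.64, array([ 0.5751, -0.0994,  0.122 ]))]
bar_end [([258.8, 116.6], 0.82, array([ 0.5549, -0.0366,  0.06  ])), ([119.1, 184.2], 0.64, array([ 0.3748, -0.2033,  0.06  ])), ([252.5, 83.8], 0.17, array([0.5321, 0.0043, 0.06  ]))]
bar_tail [([95.2, 88.6], 0.74, array([ 0.3159, -0.0715,  0.06  ]))]
seats [([255.1, 55.4], 0.56, array([0.5237, 0.043 , 0.05  ]))]
rod1_tip [([257.2, 143.0], 0.82, array([ 0.5644, -0.0746,  0.06  ]))]
rod4_tip [([301.9, 216.2], 0.63, array([ 0.6706, -0.1657,  0.06  ]))]
rod2_tip [([223.4, 172.3], 0.77, array([ 0.5277, -0.1342,  0.06  ]))]
rod3_tip [([258.1, 145.8], 0.63, array([ 0.5671, -0.0782,  0.06  ])), ([205.4, 221.8], 0.56, array([ 0.5222, -0.2235,  0.06  ]))]
rod5_tip [([305.1, 216.6], 0.79, array([ 0.6759, -0.1648,  0.06  ]))]
rod6_tip [([297.9, 167.9], 0.82, array([ 0.6369, -0.092 ,  0.06  ]))]
```

View pics/w1.png

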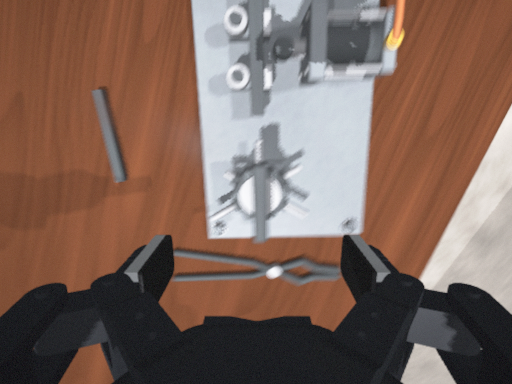

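The wrist picture shows the handle vertical at (260,200), rod 1 facing the bar at (258,143), the bar end at (259,115), and the tongs just behind the plate at row 270. I'll fit the handle and bar from depth.

```bash
python3 - <<'E'
from h import *
d=dict(np.load('w1.npz')); P=cloud(d)
def fit(m,n):
    X=P[m]; r=cv2.minAreaRect(X[:,:2].astype(np.float32)*1000); print(n,len(X),np.round(r[0],1),np.round(r[1],1),round(r[2],1),'z',X[:,2].mean().round(4))
near=lambda c,r: np.hypot(P[...,0]-c[0],P[...,1]-c[1])<r
fit(near((.587,-.152),.075)&(abs(P[...,2]-.136)<.006),'handle')
# disc top
a=np.array([-.303,.953]);b=np.array([.953,.303])
q=P[...,:2]-np.array([.587,-.15]); xp=q@b; yp=q@a
fit((abs(xp)<.014)&(yp>.1)&(yp<.38)&(abs(P[...,2]-.070)<.005),'bar')
v,u=np.nonzero((abs(xp)<.014)&(yp>.1)&(yp<.38)&(abs(P[...,2]-.070)<.005));print(u.min(),u.max(),v.min(),v.max())
m=(abs(P[...,2]-.02)<.004)&near((.587,-.1),.25); v,u=np.nonzero(m); fit(m,'plate')
# refined direction by edges of plate left side
X=P[m][:,:2]; xx=(X-[.587,-.15])@b; yy=(X-[.587,-.15])@a
es=[(c,np.percentile(xx[abs(yy-c)<.01],1),np.percentile(xx[abs(yy-c)<.01],99)) for c in np.arange(-.06,.24,.04)]
print(np.round(es,4).tolist())
E
```

```text
handle 1133 [ 587.7 -149.5] [ 20.  109.3] 18.5 z 0.135
bar 1699 [526.1  31.5] [ 21.1 150.9] 18.7 z 0.0693
247 262 0 118
plate 26541 [614.  -87.8] [280.  469.4] 18.5 z 0.0194
[[-0.06, -0.0909, 0.1832], [-0.02, -0.0917, 0.1829], [0.02, -0.0924, 0.1823], [0.06, -0.0919, 0.1809], [0.1, -0.0927, 0.1802], [0.14, -0.0935, 0.1794], [0.18, -0.0958, 0.1665], [0.22, -0.0965, 0.0572]]
```

```bash
python3 -m jog '0 17 -51 -40 0 0 1;0 17 -51 -80 0 0 1;0 17 -51 -120 0 0 1;0 17 -51 -160 0 0 1;0 17 -51 -190 0 0 1;0 17 -51 -215 0 0 1;0 17 -51 -217 0 0 1;0 17 -51 -217 0 0 1' 60
python3 - <<'E'
from h import *
d=cam('wrist');save(d,'w2')
e=cam('side');save(e,'s2')
cv2.imwrite('pics/s2c.png',cv2.resize(e['img'][110:230,200:360,::-1],None,fx=4,fy=4))
E
```

```text
t: 4.95
position: [0.5873, -0.1509, 0.1044]
tool_rot: [0.698, 0.114, -0.113, -0.698]
contact_force: [-0.3, -0.7, 0.3]
finger_gap: 0.085
```

View pics/w2.png

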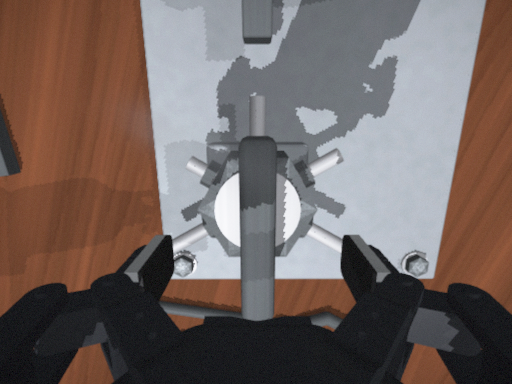

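View pics/s2c.png

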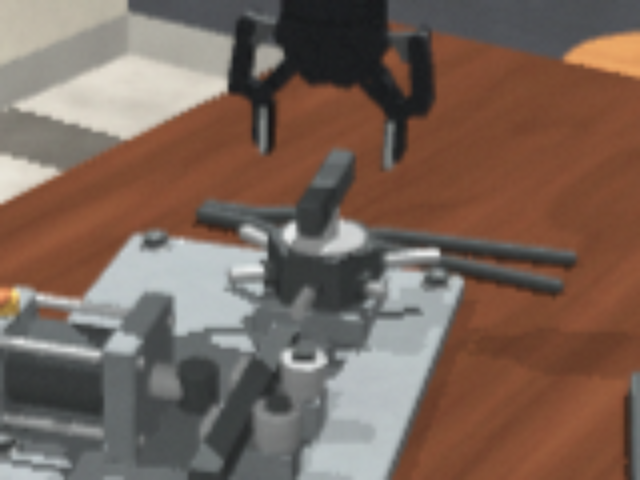

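```bash
python3 - <<'E'
from h import *
d=cam('wrist');P=cloud(d);o=get_obs();print(o['position'])
near=lambda c,r: np.hypot(P[...,0]-c[0],P[...,1]-c[1])<r
def fit(m,n):
    m=m.astype(np.uint8); m=cv2.morphologyEx(m,cv2.MORPH_OPEN,np.ones((3,3),np.uint8))>0
    X=P[m]; r=cv2.minAreaRect(X[:,:2].astype(np.float32)*1000); print(n,len(X),np.round(r[0],1),np.round(r[1],1),round(r[2],1),'z',X[:,2].mean().round(4))
fit(near((.587,-.15),.075)&(abs(P[...,2]-.136)<.005),'handle')
fit(near((.587,-.15),.045)&(abs(P[...,2]-.084)<.005),'disc')
e=cam('side')
for u,v in ((266,146),(297,150),(282,155)): print(at(e,u,v).round(4))
E
```

```text
[ 0.58754555 -0.15099475  0.10500078]
handle 6339 [ 588.2 -149.3] [ 20.  109.1] 18.5 z 0.1349
disc 5308 [ 588.1 -149.4] [86.4 75.8] 18.4 z 0.0849
[ 0.6259 -0.1268  0.1582]
[ 0.5353 -0.1517  0.1597]
[ 0.5781 -0.1405  0.137 ]
```

```bash
python3 - <<'E'
from h import *
e=cam('side')
cv2.imwrite('pics/s3c.png',cv2.resize(e['img'][110:200,240:330,::-1],None,fx=6.5,fy=6.5,interpolation=cv2.INTER_NEAREST))
Q=cloud(e)
for u in (265,266,267,268): print(u,[(v,round(float(Q[v,u,2]),3)) for v in range(138,156,2)])
for u in (296,298,300): print(u,[(v,round(float(Q[v,u,2]),3)) for v in range(138,158,2)])
E
```

```text
265 [(138, 0.182), (140, 0.178), (142, 0.171), (144, 0.163), (146, 0.159), (148, 0.152), (150, 0.0), (152, 0.003), (154, -0.001)]
266 [(138, 0.182), (140, 0.176), (142, 0.171), (144, 0.166), (146, 0.159), (148, 0.152), (150, -0.001), (152, 0.001), (154, 0.002)]
267 [(138, 0.185), (140, 0.178), (142, 0.17), (144, 0.164), (146, 0.16), (148, 0.15), (150, -0.001), (152, 0.002), (154, -0.001)]
268 [(138, 0.18), (140, 0.173), (142, 0.166), (144, 0.158), (146, 0.154), (148, -0.001), (150, -0.0), (152, -0.001), (154, 0.0)]
296 [(138, 0.194), (140, 0.001), (142, 0.181), (144, 0.176), (146, 0.169), (148, 0.165), (150, 0.159), (152, 0.152), (154, -0.001), (156, 0.001)]
298 [(138, 0.196), (140, 0.19), (142, 0.183), (144, 0.177), (146, 0.169), (148, 0.163), (150, 0.157), (152, 0.002), (154, 0.0), (156, -0.001)]
300 [(138, 0.195), (140, 0.671), (142, 0.183), (144, 0.175), (146, 0.169), (148, 0.163), (150, 0.0), (152, 0.003), (154, -0.001), (156, -0.001)]
```

View pics/s3c.png

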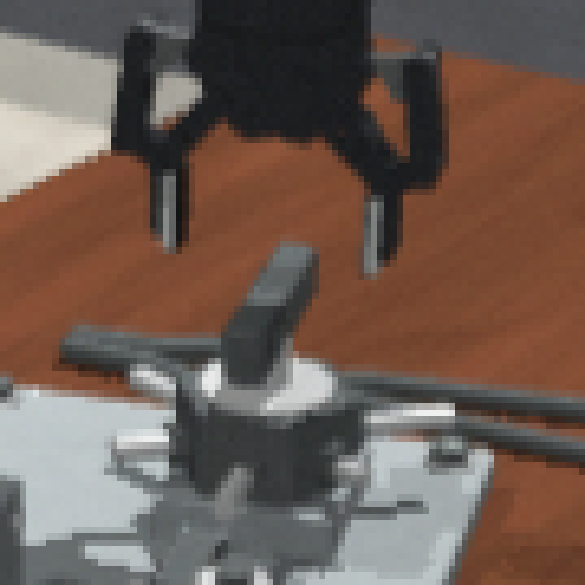

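```bash
python3 - <<'E'
from h import *
d=cam('wrist');P=cloud(d);o=get_obs();print(o['position'],o['finger_gap'])
for u,v in ((150,262),(160,245),(168,240),(170,255),(172,270),(168,285),(345,240),(350,260),(365,262),(375,270)): print(u,v,P[v,u].round(4),d['z_map'][v,u])
T=d['M'][:3,3];print(T)
# lowest finger points: points above z .1 & within radius .07 outside handle
q=P[...,:2]-o['position'][:2]; b=np.array([.948,.317]); xp=q@b; 
for s in (-1,1):
    m=(s*xp>.025)&(s*xp<.075)&(P[...,2]>.1)&(P[...,2]<.3)&(np.linalg.norm(q,axis=-1)<.09)
    X=P[m]; print(s,len(X),X[:,2].min(),np.percentile(X[:,2],[1,5,50]), X[X[:,2].argsort()[:5]].round(3))
E
```

```text
[ 0.58711547 -0.15091599  0.10444612] 0.08553583607749227
150 262 [ 0.5445 -0.1535  0.1764] 0.112496145
160 245 [ 0.5437 -0.1533  0.1622] 0.12610164
168 240 [ 0.545  -0.1546  0.1535] 0.13488843
170 255 [ 0.5477 -0.1628  0.1524] 0.13825335
172 270 [ 0.5505 -0.171   0.1518] 0.14121892
168 285 [ 5.312e-01 -2.944e-01  5.000e-04] 0.31664628
345 240 [ 0.6254 -0.1274  0.1541] 0.13427673
350 260 [ 0.6276 -0.1331  0.1623] 0.127986
365 262 [ 0.6252 -0.1254  0.1781] 0.11063077
375 270 [ 0.6268 -0.125   0.1838] 0.10509855
[ 0.56683173 -0.0852944   0.27715931]
-1 14617 0.14671139482783677 [0.15310726 0.16438055 0.20467425] [[ 0.547 -0.161  0.147]
 [ 0.547 -0.162  0.147]
 [ 0.549 -0.168  0.148]
 [ 0.55  -0.171  0.148]
 [ 0.55  -0.172  0.148]]
1 15268 0.146829853280825 [0.15337015 0.16513188 0.2053861 ] [[ 0.628 -0.134  0.147]
 [ 0.63  -0.14   0.147]
 [ 0.627 -0.129  0.148]
 [ 0.628 -0.133  0.148]
 [ 0.63  -0.14   0.148]]
```

Both cameras put the open fingertips at z≈0.150, although the reported TCP is at 0.104. With a 13 mm swing they should be near 0.118. I'll check this by shutting the fingers clear of the handle.

```bash
python3 -m jog '0 0 0 30 0 0 0;255 0 0 50 0 0 0;255 0 0 50 0 0 0;255 0 0 50 0 0 0;255 0 0 50 0 0 0;255 0 0 50 0 0 0;255 0 0 50 0 0 0'
python3 - <<'E'
from h import *
d=cam('wrist');save(d,'w4');P=cloud(d);o=get_obs();print(o['position'],o['finger_gap'])
q=P-o['position']; b=np.array([.948,.317]);a=np.array([-.317,.948])
m=(np.abs(q[...,:2]@b)<.05)&(np.abs(q[...,:2]@a)<.05)&(q[...,2]>-.005)
X=q[m]; print(len(X)); i=X[:,2].argsort()[:8]; print(X[i].round(4),np.percentile(X[:,2],[1,5,20]))
e=cam('side');save(e,'s4');Q=cloud(e)-o['position']
m=(np.abs(Q[...,:2]@b)<.06)&(np.abs(Q[...,:2]@a)<.06)&(Q[...,2]>-.01);X=Q[m];i=X[:,2].argsort()[:8]; print(X[i].round(4))
E
```

```text
t: 6.12
position: [0.5865, -0.1507, 0.1532]
tool_rot: [-0.698, -0.113, 0.114, 0.698]
contact_force: [-0.4, 0.5, 0.3]
finger_gap: -0.0001
[ 0.58651372 -0.15068445  0.15326242] -6.948380537013507e-06
41891
[[ 0.0015  0.0124  0.0334]
 [-0.0077  0.0095  0.0338]
 [-0.0042  0.0108  0.0342]
 [-0.0087  0.0093  0.0342]
 [-0.0012  0.0119  0.0344]
 [ 0.0008  0.0126  0.0345]
 [-0.0017  0.0118  0.0346]
 [-0.0007  0.0121  0.0346]] [0.04586778 0.07353362 0.08925392]
[[-0.0056  0.0092  0.0328]
 [-0.0105  0.0062  0.033 ]
 [-0.0039  0.0121  0.0332]
 [-0.0099  0.0108  0.0342]
 [-0.0052  0.0088  0.0356]
 [-0.0101  0.0058  0.0358]
 [-0.008   0.0079  0.036 ]
 [-0.0114 -0.003   0.0364]]
```

View pics/w4.png

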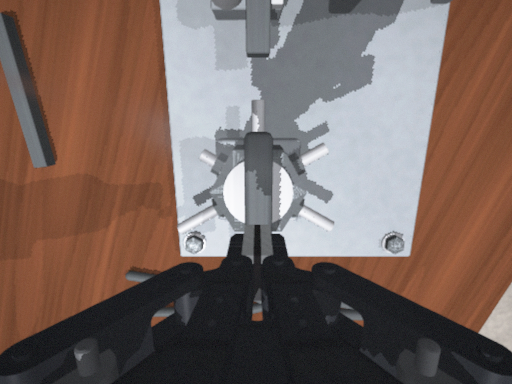

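```bash
python3 -m jog '0 1 1.5 0 0 0 0;0 1 1.5 0 0 0 0;0 1 1.5 0 0 0 0;0 1 1.5 -10 0 0 0;0 1 1.5 -40 0 0 0;0 1 1.5 -60 0 0 0;0 1 1.5 -75 0 0 0;0 1 1.5 -82 0 0 0;0 1 1.5 -82 0 0 0'
python3 - <<'E'
from h import *
o=get_obs();d=cam('wrist');save(d,'w5');e=cam('side')
cv2.imwrite('pics/s5c.png',cv2.resize(e['img'][110:200,240:330,::-1],None,fx=6.5,fy=6.5,interpolation=cv2.INTER_NEAREST))
E
```

```text
t: 7.35
position: [0.5877, -0.1492, 0.0713]
tool_rot: [-0.698, -0.114, 0.114, 0.698]
contact_force: [-0.2, 0.3, -0.4]
finger_gap: 0.0856
```

View pics/s5c.png

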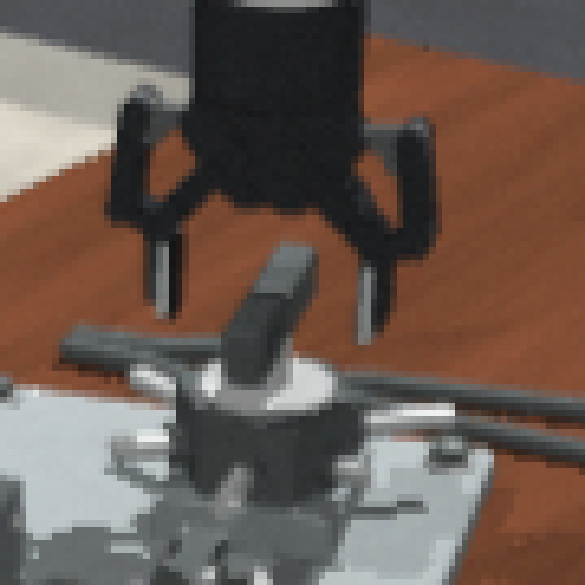

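View pics/w5.png

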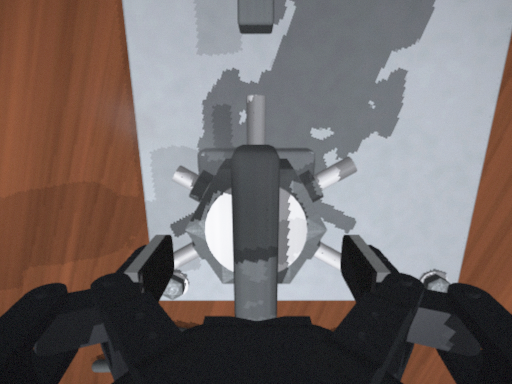

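The fingers now straddle the handle at the right depth, so I'll close.

```bash
python3 -m jog '255 0 0 0 0 0 0;255 0 0 0 0 0 0;255 0 0 0 0 0 0;255 0 0 0 0 0 0;255 0 0 0 0 0 0;255 0 0 0 0 0 0' 100
python3 - <<'E'
from h import *
o=get_obs();print(o['contact_force'].round(1),o['torque'].round(2),o['joint_pos'].round(2),o['finger_gap'])
e=cam('side')
cv2.imwrite('pics/s6c.png',cv2.resize(e['img'][110:200,240:330,::-1],None,fx=6.5,fy=6.5,interpolation=cv2.INTER_NEAREST))
E
```

```text
t: 8.2
position: [0.5869, -0.1496, 0.072]
tool_rot: [0.698, 0.113, -0.114, -0.698]
contact_force: [-4.1, -1.1, 5.3]
finger_gap: 0.0187
[-4.1 -1.1  5.3] [-0.09  0.71 -0.03] [ 0.5   0.59 -0.42  1.79  0.31  0.83  0.26] 0.018746397783257946
```

View pics/s6c.png

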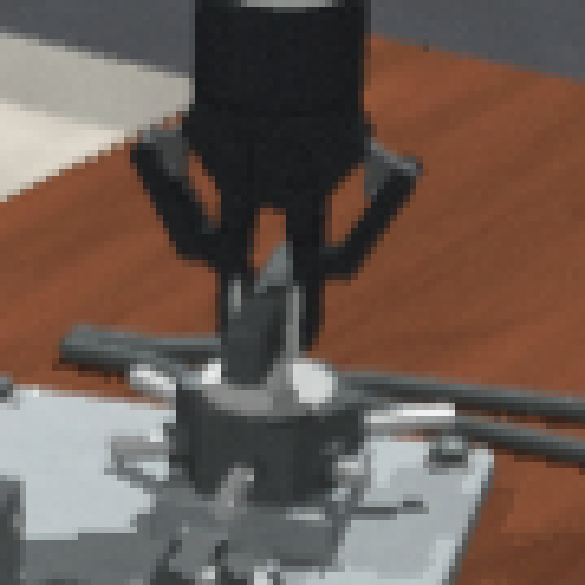

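```bash
python3 -m jog '255 0 0 0 0 0 -5;255 0 0 0 0 0 -12;255 0 0 0 0 0 -20;255 0 0 0 0 0 -28;255 0 0 0 0 0 -36;255 0 0 0 0 0 -44;255 0 0 0 0 0 -52;255 0 0 0 0 0 -60;255 0 0 0 0 0 -60'
python3 - <<'E'
from h import *
o=get_obs();print(o['contact_force'].round(1),o['torque'].round(2),o['joint_pos'].round(2),o['finger_gap'],R.from_quat(o['tool_rot']).as_matrix().round(3).tolist())
e=cam('side')
cv2.imwrite('pics/s7c.png',cv2.resize(e['img'][110:200,240:330,::-1],None,fx=6.5,fy=6.5,interpolation=cv2.INTER_NEAREST))
E
```

```text
t: 9.38
position: [0.5882, -0.1498, 0.072]
tool_rot: [0.662, -0.25, 0.251, -0.661]
contact_force: [0.8, -2.3, 2.0]
finger_gap: 0.0188
[ 0.8 -2.3  2. ] [-0.22  0.05 -0.04] [ 0.32  0.56 -0.16  1.8   0.12  0.79 -0.63] 0.018779244354164757 [[0.75, 0.001, 0.662], [-0.662, -0.001, 0.75], [0.002, -1.0, -0.0]]
```

View pics/s7c.png

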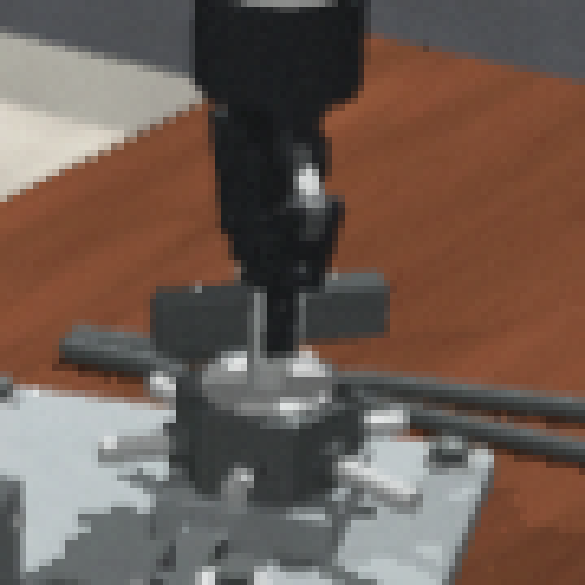

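The turret followed one click with low forces. Next two clicks.

```bash
python3 -m jog '255 0 0 0 0 0 -5;255 0 0 0 0 0 -12;255 0 0 0 0 0 -20;255 0 0 0 0 0 -28;255 0 0 0 0 0 -36;255 0 0 0 0 0 -44;255 0 0 0 0 0 -52;255 0 0 0 0 0 -60;255 0 0 0 0 0 -60'
python3 -c "
from h import *
o=get_obs();print(o['contact_force'].round(1),o['torque'].round(2),o['joint_pos'].round(2),R.from_quat(o['tool_rot']).as_matrix().round(3).tolist())"
```

```text
t: 10.55
position: [0.5886, -0.151, 0.072]
tool_rot: [0.447, -0.546, 0.549, -0.448]
contact_force: [2.3, -5.0, 1.3]
finger_gap: 0.0186
[ 2.3 -5.   1.3] [-0.65 -0.38 -0.04] [ 0.12  0.55  0.1   1.81 -0.07  0.78 -1.52] [[-0.199, 0.002, 0.98], [-0.98, -0.002, -0.199], [0.002, -1.0, 0.003]]
```

```bash
python3 -m jog '255 0 0.5 0 0 0 -5;255 0 1 0 0 0 -12;255 0 1 0 0 0 -20;255 0 1 0 0 0 -28;255 0 1 0 0 0 -36;255 0 1 0 0 0 -44;255 0 1 0 0 0 -52;255 0 1 0 0 0 -60;255 0 1 0 0 0 -60'
python3 - <<'E'
from h import *
o=get_obs();print(o['contact_force'].round(1),o['torque'].round(2),o['joint_pos'].round(2),R.from_quat(o['tool_rot']).as_matrix().round(3).tolist())
e=cam('side')
cv2.imwrite('pics/s8c.png',cv2.resize(e['img'][110:200,240:330,::-1],None,fx=6.5,fy=6.5,interpolation=cv2.INTER_NEAREST))
E
```

```text
t: 11.68
position: [0.5878, -0.152, 0.072]
tool_rot: [0.113, -0.696, 0.699, -0.114]
contact_force: [1.3, -7.8, 2.5]
finger_gap: 0.0188
[ 1.3 -7.8  2.5] [-1.28 -0.08  0.01] [-0.07  0.57  0.36  1.83 -0.26  0.79 -2.4 ] [[-0.948, 0.001, 0.317], [-0.317, -0.004, -0.948], [-0.0, -1.0, 0.004]]
```

View pics/s8c.png

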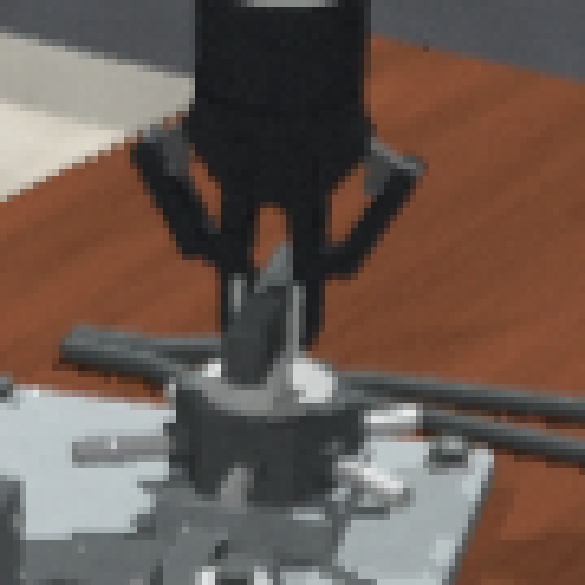

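```bash
python3 -m jog '0 0 0 0 0 0 0;0 0 0 0 0 0 0;0 0 0 0 0 0 0;0 0 0 0 0 0 0;0 0 0 0 0 0 0;0 0 0 30 0 0 0;0 0 0 70 0 0 0;0 0 0 120 0 0 0;0 0 0 170 0 0 0;0 0 0 170 0 0 0'
python3 - <<'E'
from h import *
o=get_obs();print(o['contact_force'].round(1),o['finger_gap'])
e=cam('side')
cv2.imwrite('pics/s9c.png',cv2.resize(e['img'][130:250,230:330,::-1],None,fx=5,fy=5,interpolation=cv2.INTER_NEAREST))
E
```

```text
t: 12.98
position: [0.5902, -0.1491, 0.2463]
tool_rot: [0.111, -0.697, 0.699, -0.117]
contact_force: [0.4, 0.1, -0.8]
finger_gap: 0.0853
[ 0.4  0.1 -0.8] 0.08526165300579615
```

View pics/s9c.png

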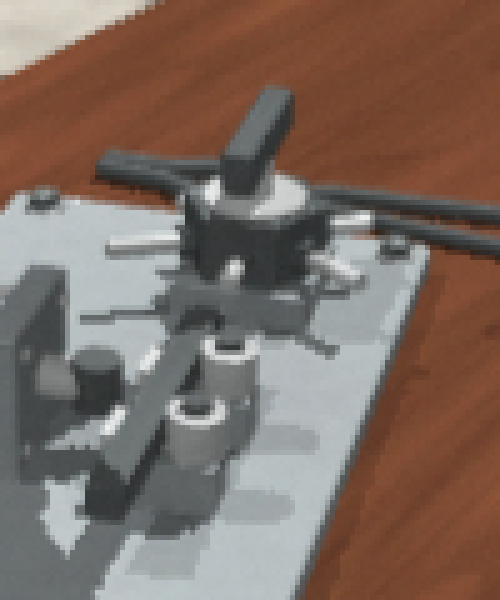

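The turret is turned: rod 4 faces the bar and the bar is unmoved. Now I'll unwind the wrist and go behind the tail with the jaws shut.

```bash
python3 -m jog '255 -9 27 10 0 0 10;255 -19 55 20 0 0 20;255 -28 82 20 0 0 30;255 -38 110 20 0 0 40;255 -47 140 20 0 0 50;255 -57 170 20 0 0 60;255 -66 195 20 0 0 70;255 -76 220 20 0 0 80;255 -85 250 20 0 0 90;255 -95 280 20 0 0 100;255 -105 310 20 0 0 110;255 -114 333 20 0 0 120'
python3 -m jog '255 0 0 0 0 0 10;255 0 0 0 0 0 20;255 0 0 0 0 0 30;255 0 0 0 0 0 40;255 0 0 0 0 0 50;255 0 0 0 0 0 60;255 0 0 0 0 0 60'
python3 - <<'E'
from h import *
o=get_obs();print(o['position'],o['contact_force'].round(1),o['joint_pos'].round(2),R.from_quat(o['tool_rot']).as_matrix().round(3).tolist())
d=cam('wrist');save(d,'w10');P=cloud(d)
A=np.array([.5881,-.1494]);a=np.array([-.317,.948]);b=np.array([.948,.317])
q=P[...,:2]-A;xp=q@b;yp=q@a
m=(abs(xp)<.013)&(yp>.1)&(yp<.4)&(abs(P[...,2]-.070)<.005)
m=cv2.morphologyEx(m.astype(np.uint8),cv2.MORPH_OPEN,np.ones((3,3),np.uint8))>0
X=P[m];r=cv2.minAreaRect(X[:,:2].astype(np.float32)*1000);print(r,np.percentile(yp[m],[0,1,99,100]),np.percentile(xp[m],[1,50,99]),X[:,2].mean())
for n in ('bar_tail','bar_end','rod4_tip'): print(n,[(x['confidence'],at(d,*(np.array(x['xy'])*[512,384]),.06).round(4)) for x in spot_point('wrist',n)[:3]])
E
```

```text
t: 14.52
position: [0.4721, 0.1858, 0.2599]
tool_rot: [0.663, -0.249, 0.247, -0.661]
contact_force: [0.5, 0.1, 0.5]
finger_gap: -0.0001
t: 15.4
position: [0.4728, 0.1844, 0.2601]
tool_rot: [0.698, 0.112, -0.114, -0.698]
contact_force: [-0.2, -0.1, -0.1]
finger_gap: -0.0001
[0.47278663 0.18444627 0.26011437] [-0.2 -0.1 -0.1] [-0.29  0.18 -0.16  1.87  0.03  1.1  -0.15] [[0.949, -0.003, -0.315], [0.315, -0.001, 0.949], [-0.003, -1.0, 0.0]]
((518.5507202148438, 55.52310562133789), (18.047775268554688, 199.44358825683594), 18.14426040649414) [0.11662371 0.11717527 0.31560785 0.31595051] [-0.01043385 -0.00131974  0.00834214] 0.0694349652505758
bar_tail [(0.68, array([0.4893, 0.1524, 0.06  ])), (0.56, array([ 0.3147, -0.0381,  0.06  ]))]
bar_end [(0.67, array([0.7461, 0.3368, 0.06  ])), (0.57, array([ 0.5534, -0.0359,  0.06  ]))]
rod4_tip []
```

View pics/w10.png

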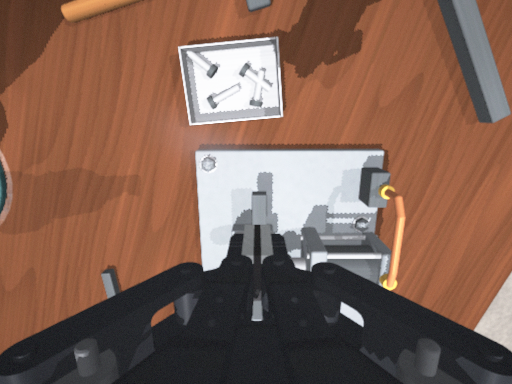

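```bash
python3 -m jog '255 0 0 -40 0 0 0;255 0 0 -80 0 0 0;255 0 0 -120 0 0 0;255 0 0 -160 0 0 0;255 0 0 -190 0 0 0;255 0 0 -215 0 0 0;255 0 0 -230 0 0 0;255 0 0 -237 0 0 0;255 0 0 -237 0 0 0'
python3 - <<'E'
from h import *
o=get_obs();print(o['contact_force'].round(2))
d=cam('wrist');save(d,'w11')
e=cam('side');Q=cloud(e)
cv2.imwrite('pics/s11c.png',cv2.resize(e['img'][110:260,190:330,::-1],None,fx=4,fy=4,interpolation=cv2.INTER_NEAREST))
E
```

```text
t: 16.73
position: [0.4738, 0.1848, 0.0247]
tool_rot: [0.698, 0.113, -0.113, -0.698]
contact_force: [0.2, 0.5, 0.4]
finger_gap: -0.0
[0.21 0.45 0.36]
```

View pics/w11.png

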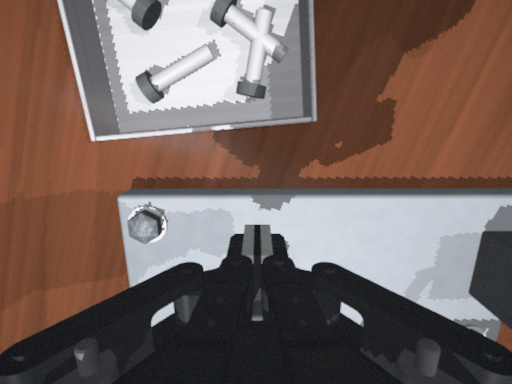

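View pics/s11c.png

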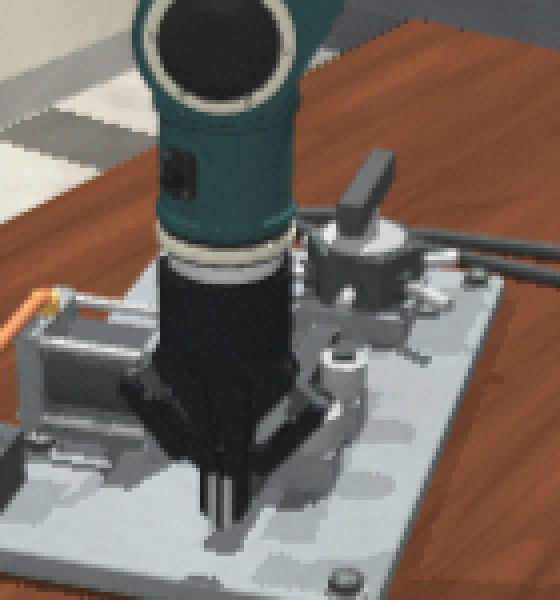

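```bash
python3 - <<'E'
from h import *
o=get_obs();e=cam('side');Q=cloud(e)
A=np.array([.5881,-.1494]);a=np.array([-.317,.948]);b=np.array([.948,.317])
q=Q[...,:2]-A;xp=q@b;yp=q@a
t=o['position'][:2]-A;print('tcp d,xp',t@a,t@b)
v,u=np.mgrid[0:384,0:512]
m=(v>200)&(v<245)&(u>218)&(u<275)&(abs(yp-t@a)<.06)&(Q[...,2]>.04)
for lo in (-.07,-.05,-.03,-.015,0,.015,.03,.05):
    k=m&(xp-t@b>=lo)&(xp-t@b<lo+.02)
    if k.sum(): print(lo,k.sum(),'zmin',np.percentile(Q[...,2][k],[0,3]).round(3),'d',np.percentile(yp[k],[3,97]).round(3))
# ram heights
r=(xp>.02)&(xp<.19)&(yp>.16)&(yp<.36)&(Q[...,2]>.03)&(u<225)
print('ram',np.percentile(Q[...,2][r],[50,90,99]),np.percentile(yp[r],[1,99]),np.percentile(xp[r],[1,99]))
E
```

```text
tcp d,xp 0.35308744422155286 -0.0019258290958356409
-0.07 65 zmin [0.13  0.133] d [0.344 0.368]
-0.05 176 zmin [0.103 0.111] d [0.349 0.368]
-0.03 283 zmin [0.054 0.066] d [0.341 0.374]
-0.015 373 zmin [0.051 0.059] d [0.317 0.374]
0 293 zmin [0.059 0.066] d [0.349 0.374]
0.015 160 zmin [0.1   0.103] d [0.344 0.371]
0.03 160 zmin [0.106 0.113] d [0.345 0.368]
0.05 40 zmin [0.13  0.134] d [0.349 0.37 ]
ram [0.0726294  0.1052026  0.11876266] [0.17318868 0.34779529] [0.09307132 0.17667208]
```

```bash
python3 - <<'E'
from h import *
P=np.load('sc.npy').reshape(-1,3)
d=dict(np.load('w1.npz')); P2=cloud(d).reshape(-1,3)
A=np.array([.5881,-.1494]);a=np.array([-.317,.948]);b=np.array([.948,.317])
for nm,X in (('scene',P),('w1',P2)):
    q=X[:,:2]-A;xp=q@b;yp=q@a
    print(nm,'rows d; cols xp', list(range(10,100,10)))
    for dd in range(150,370,20):
        print(dd,[ (lambda k: int(1000*X[k,2].max()) if k.sum() else -1)((abs(yp-dd/1000)<.01)&(abs(xp-c/1000)<.005)&(X[:,2]<.2)) for c in range(10,100,10)])
E
```

```text
scene rows d; cols xp [10, 20, 30, 40, 50, 60, 70, 80, 90]
150 [75, 65, 26, 25, 27, 26, 26, 26, 23]
170 [73, 67, -1, -1, -1, 104, 110, 110, 108]
190 [74, 65, 81, 79, -1, 104, 110, 110, 109]
210 [73, 80, 81, 81, -1, -1, 109, 109, 110]
230 [76, 66, -1, -1, -1, 104, 110, 109, 108]
250 [73, 66, 27, 25, 24, 23, 108, 111, 110]
270 [75, 25, 28, 25, 26, 24, 25, 25, -1]
290 [75, 26, 25, 25, 25, 24, 25, 26, 20]
310 [73, 24, 26, 23, 25, 25, 26, 25, 24]
330 [24, 25, 26, 24, 26, 25, 25, 24, 24]
350 [25, 27, 25, 24, 27, 27, 25, 25, 27]
w1 rows d; cols xp [10, 20, 30, 40, 50, 60, 70, 80, 90]
150 [70, 63, 20, 21, 21, 21, 102, 100, 86]
170 [71, 63, 21, 21, 21, 96, 106, 105, 105]
190 [70, 78, 77, 78, 77, 73, 107, 105, 106]
210 [70, 77, 78, 78, 78, 75, 105, 106, 105]
230 [72, 62, 21, 20, 21, 94, 106, 106, 105]
250 [72, 62, 21, 21, 21, 91, 106, 105, 104]
270 [69, 20, 21, 21, 21, 21, 21, 21, 20]
290 [21, 20, 21, 20, 20, 20, 19, 20, 20]
310 [-1, -1, -1, -1, -1, -1, -1, -1, -1]
330 [-1, -1, -1, -1, -1, -1, -1, -1, -1]
350 [-1, -1, -1, -1, -1, -1, -1, -1, -1]
```

The fingers sit behind the tail and the path is clear: the ram's tall part is at x_p ≥ 58 and the finger linkage passes above the rollers. I'll push slowly along (0.317, -0.948).

```bash
python3 -m jog '255 2.5 -7.6 0 0 0 0;255 5.1 -15.2 0 0 0 0;255 6.3 -19 0 0 0 0;255 7.6 -22.8 0 0 0 0;255 8.9 -26.5 0 0 0 0;255 10.1 -30.3 0 0 0 0;255 11.4 -34.1 0 0 0 0;255 12.7 -37.9 0 0 0 0;255 13.9 -41.7 0 0 0 0;255 15.2 -45.5 0 0 0 0;255 16.5 -49.3 0 0 0 0'
python3 - <<'E'
from h import *
o=get_obs();print(o['contact_force'].round(2))
A=np.array([.5881,-.1494]);a=np.array([-.317,.948]);b=np.array([.948,.317]);t=o['position'][:2]-A;print('d,xp',t@a,t@b)
e=cam('side');save(e,'s12')
cv2.imwrite('pics/s12c.png',cv2.resize(e['img'][130:250,200:330,::-1],None,fx=5,fy=5,interpolation=cv2.INTER_NEAREST))
s=cam('scene');cv2.imwrite('pics/c12c.png',cv2.resize(s['img'][150:230,160:310,::-1],None,fx=5,fy=5,interpolation=cv2.INTER_NEAREST))
E
```

```text
t: 18.25
position: [0.4902, 0.1352, 0.0246]
tool_rot: [-0.698, -0.114, 0.114, 0.698]
contact_force: [0.2, 3.9, 1.5]
finger_gap: 0.0001
[0.19 3.94 1.54]
d,xp 0.3008221796871496 -0.002581637281134622
```

View pics/s12c.png

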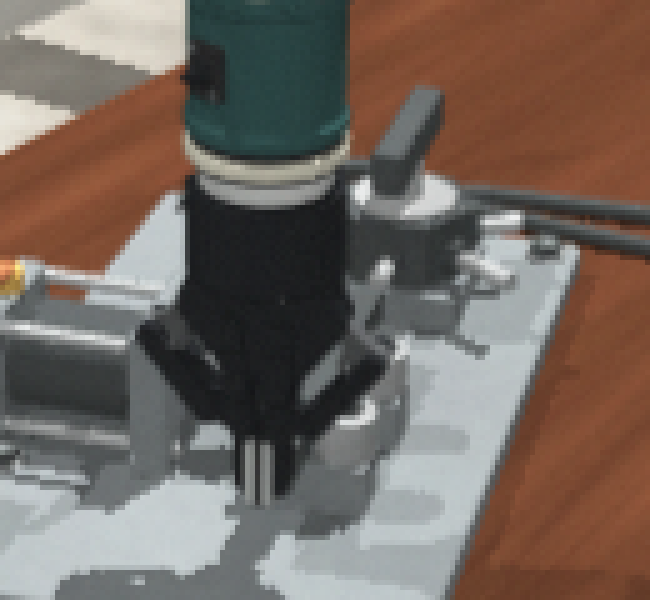

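View pics/c12c.png

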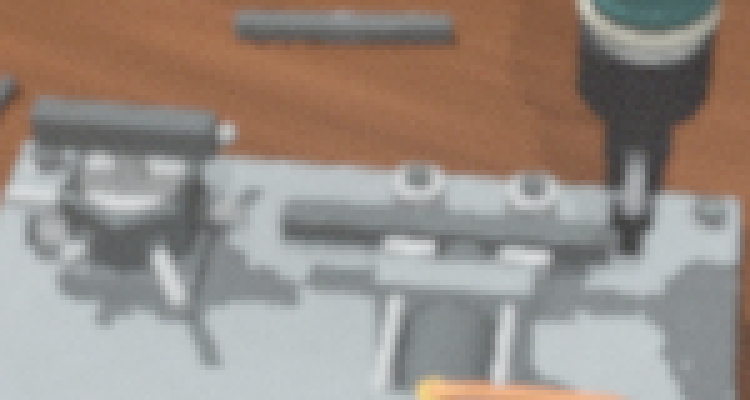

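```bash
python3 -m jog '255 0.95 -2.8 0 0 0 0;255 1.9 -5.7 0 0 0 0;255 2.85 -8.5 0 0 0 0;255 3.8 -11.4 0 0 0 0;255 4.4 -13.3 0 0 0 0;255 4.8 -14.2 0 0 0 0;255 5.1 -15.2 0 0 0 0;255 5.4 -16.1 0 0 0 0;255 5.7 -17.1 0 0 0 0;255 6 -18 0 0 0 0'
cat > f.py <<'E'
from h import *
o=get_obs();A=np.array([.5881,-.1494]);a=np.array([-.317,.948]);b=np.array([.948,.317]);t=o['position'][:2]-A;print('d,xp',(t@a).round(4),(t@b).round(4),'F along +yp',(o['contact_force'][:2]@a).round(2),o['contact_force'].round(1))
E
python3 f.py
```

```text
t: 19.6
position: [0.4962, 0.1174, 0.0246]
tool_rot: [0.698, 0.114, -0.114, -0.698]
contact_force: [-2.8, 3.2, 1.1]
finger_gap: -0.0001
d,xp 0.2821 -0.0026 F along +yp 3.92 [-2.8  3.2  1.1]
```

Still only sliding friction (~4 N), with contact expected about 3 mm further on. I'll go in 0.5 mm rows.

```bash
python3 -m jog '255 0.16 -0.5 0 0 0 0;255 0.32 -1 0 0 0 0;255 0.5 -1.4 0 0 0 0;255 0.63 -1.9 0 0 0 0'; python3 f.py
python3 -m jog '255 0.16 -0.5 0 0 0 0;255 0.32 -1 0 0 0 0'; python3 f.py
```

```text
t: 20.1
position: [0.4968, 0.1155, 0.0246]
tool_rot: [0.698, 0.114, -0.114, -0.698]
contact_force: [-1.4, 3.8, 0.4]
finger_gap: -0.0002
d,xp 0.2801 -0.0026 F along +yp 4.03 [-1.4  3.8  0.4]
t: 20.35
position: [0.4971, 0.1145, 0.0246]
tool_rot: [0.698, 0.114, -0.114, -0.698]
contact_force: [-1.6, 2.6, 0.8]
finger_gap: -0.0
d,xp 0.279 -0.0026 F along +yp 2.96 [-1.6  2.6  0.8]
```

```bash
for i in 1 ; do python3 -m jog '255 0.16 -0.5 0 0 0 0;255 0.32 -1 0 0 0 0' >/dev/null; python3 f.py; python3 -m jog '255 0.16 -0.5 0 0 0 0;255 0.32 -1 0 0 0 0'>/dev/null; python3 f.py; done
python3 - <<'E'
from h import *
s=cam('scene');cv2.imwrite('pics/c13c.png',cv2.resize(s['img'][150:230,160:310,::-1],None,fx=5,fy=5,interpolation=cv2.INTER_NEAREST))
E
```

```text
d,xp 0.278 -0.0026 F along +yp 4.2 [-1.5  3.9  0.4]
d,xp 0.2778 -0.0026 F along +yp 7.08 [-2.2  6.7  0.9]
```

View pics/c13c.png

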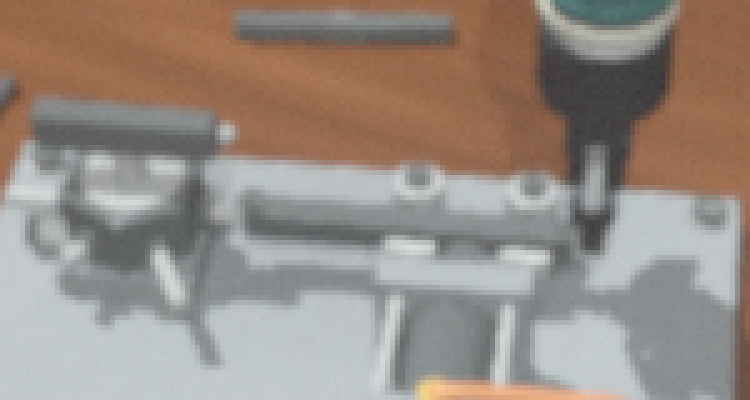

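Contact: the tool has stopped at d≈0.278 and the force is rising. I'll press on gently.

```bash
python3 -m jog '255 0.16 -0.5 0 0 0 0;255 0.32 -1 0 0 0 0;255 0.48 -1.4 0 0 0 0'>/dev/null; python3 f.py; python3 -m jog '255 0.16 -0.5 0 0 0 0;255 0.32 -1 0 0 0 0'>/dev/null; python3 f.py
```

```text
d,xp 0.2779 -0.0026 F along +yp 10.42 [-3.  10.   1.3]
d,xp 0.2778 -0.0026 F along +yp 12.0 [-4.4 11.2  2.3]
```

```bash
python3 -m jog '255 0.16 -0.5 0 0 0 0;255 0.32 -1 0 0 0 0;255 0.48 -1.4 0 0 0 0;255 0.63 -1.9 0 0 0 0'>/dev/null; python3 f.py; python3 -m jog '255 0 0 0 0 0 0;255 0 0 0 0 0 0;255 0 0 0 0 0 0'>/dev/null; python3 f.py
```

```text
d,xp 0.2778 -0.0027 F along +yp 16.0 [-6.5 14.7  2. ]
d,xp 0.2778 -0.0026 F along +yp 16.46 [-5.9 15.4  3.3]
```

```bash
python3 -m jog '255 -0.6 1.9 0 0 0 0;255 -1.3 3.8 0 0 0 0;255 -3.2 9.5 0 0 0 0;255 -6.3 19 0 0 0 0;255 -9.5 28 0 0 0 0;255 -14 42 0 0 0 0;255 -14 42 40 0 0 0;255 -14 42 90 0 0 0;255 -14 42 140 0 0 0;255 -14 42 190 0 0 0;255 -14 42 240 0 0 0;255 -14 42 240 0 0 0'
python3 f.py
python3 - <<'E'
from h import *
o=get_obs();d=cam('wrist');save(d,'w14');P=cloud(d)
A=np.array([.5881,-.1494]);a=np.array([-.317,.948]);b=np.array([.948,.317])
def bar(P,dz=.005):
    q=P[...,:2]-A;xp=q@b;yp=q@a
    m=(abs(xp)<.013)&(yp>.05)&(yp<.4)&(abs(P[...,2]-.070)<dz)
    m=cv2.morphologyEx(m.astype(np.uint8),cv2.MORPH_OPEN,np.ones((3,3),np.uint8))>0
    print('bar d',np.percentile(yp[m],[0,1,99,100]).round(4))
bar(P)
e=cam('side');bar(cloud(e));cv2.imwrite('pics/s14c.png',cv2.resize(e['img'][130:250,200:330,::-1],None,fx=5,fy=5,interpolation=cv2.INTER_NEAREST))
s=cam('scene');bar(cloud(s));cv2.imwrite('pics/c14c.png',cv2.resize(s['img'][150:230,160:310,::-1],None,fx=5,fy=5,interpolation=cv2.INTER_NEAREST))
for c,D in (('side',e),('scene',s),('wrist',d)):
    for n in ('bar_end','bar_tail','rod4_tip','handle_end'): print(c,n,[(round(x['confidence'],2),(A*0+at(D,*(np.array(x['xy'])*[512,384]),.122 if 'h'==n[0] else .06)[:2]).round(4)) for x in spot_point(c,n)[:3]])
E
```

```text
t: 23.9
position: [0.4872, 0.1519, 0.2689]
tool_rot: [-0.697, -0.117, 0.111, 0.698]
contact_force: [-0.8, -0.1, -0.3]
finger_gap: -0.0
d,xp 0.3176 -0.0001 F along +yp 0.13 [-0.8 -0.1 -0.3]
bar d [0.0713 0.0727 0.267  0.2673]
bar d [0.0679 0.0715 0.2687 0.2727]
bar d [0.0536 0.0564 0.2663 0.2673]
side bar_end [(0.78, array([ 0.5702, -0.1019])), (0.71, array([0.7241, 0.3812])), (0.48, array([ 0.3202, -0.1446]))]
side bar_tail [(0.88, array([0.5027, 0.0953])), (0.85, array([0.5257, 0.5655])), (0.55, array([0.2508, 0.0087]))]
side rod4_tip [(0.81, array([ 0.569 , -0.0751]))]
side handle_end [(0.88, array([ 0.6142, -0.2196]))]
scene bar_end [(0.73, array([0.8073, 0.3464])), (0.71, array([ 0.5537, -0.0934])), (0.56, array([ 0.6468, -0.074 ]))]
scene bar_tail [(0.9, array([0.6089, 0.516 ])), (0.76, array([0.4933, 0.1062]))]
scene rod4_tip [(0.94, array([ 0.5574, -0.0896])), (0.37, array([ 0.5964, -0.2288]))]
scene handle_end [(0.61, array([ 0.6059, -0.2084]))]
wrist bar_end [(0.69, array([0.748 , 0.3346])), (0.68, array([ 0.5659, -0.0856]))]
wrist bar_tail [(0.84, array([0.4999, 0.1039])), (0.68, array([ 0.3096, -0.0452]))]
wrist rod4_tip []
wrist handle_end []
```

View pics/s14c.png

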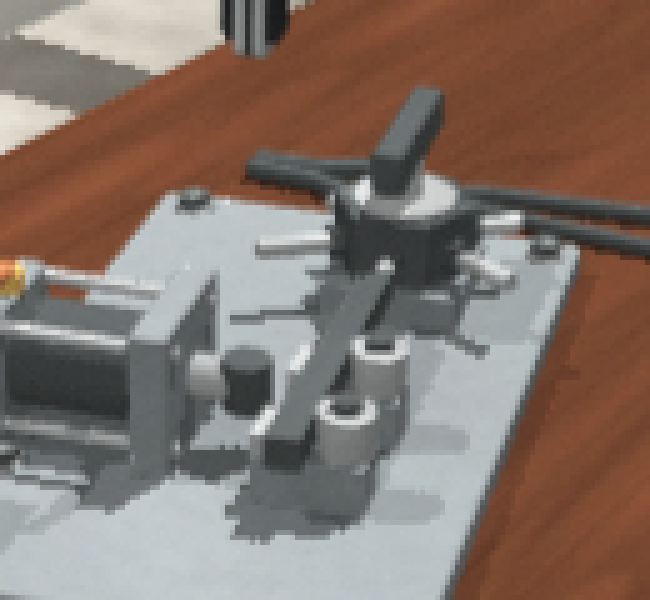

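View pics/c14c.png

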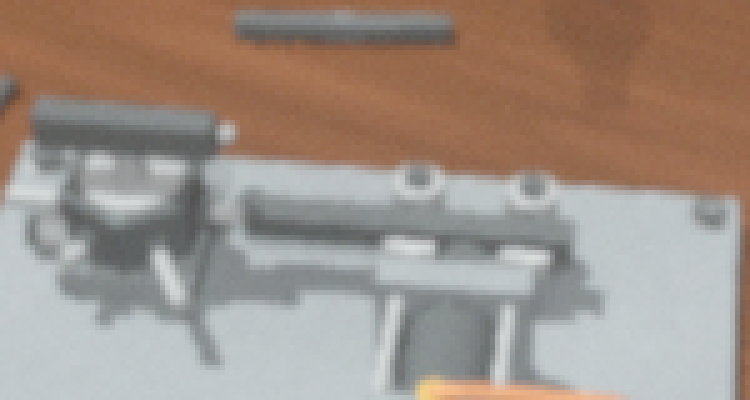

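View pics/w14.png

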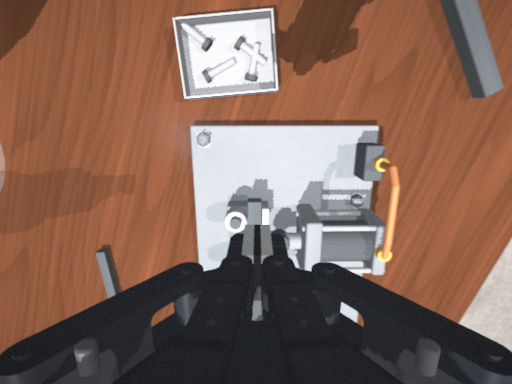

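The tail is at d≈267 mm from the axis (expected 68+200 = 268), so the bar end is on rod 4's tip. The handle end is on the far side and the arm is clear. Handing in.

```bash
python3 -c "
from workcell import *
print(get_obs()['t'],close_job())"
```

```text
the job is handed in; nothing more can be done
24.65 None
```

I turned the turret clockwise by exactly three clicks, so rod 4 (68 mm) now faces the bar. I then pushed the bar by its tail until its front end bore on that rod, backed the arm clear and handed in at about 24.7 s of the 72 s allowed. The job reports no verdict.

**Checks that agreed:**
- **Turret:** the pictures after letting go show the handle half a turn round, with rod 4 towards the bar.
- **Contact:** the tool stopped within 1 mm of the expected point while its force rose from about 4 N (sliding) to 16 N. That puts roughly 12 N on the rod, against the 4 N needed and the 60 N limit. I held it for about 0.4 s.
- **Bar at rest:** with the arm clear, depth puts the tail 267–269 mm from the turret axis, against 268 mm expected for the bar touching rod 4.
- **Bystanders:** the arm kept clear of the hammer, tongs and tray. They look unmoved in the pictures, but I did not measure them again.

**Checks that disagreed:**
- **Fingertips:** they sit about 32 mm behind the reported TCP, not at it. Both the side and wrist cameras showed this, and I allowed for it in the grasp and push heights.
- **Bar end:** the scene camera's depth and the point networks disagreed by up to about 15 mm on where the bar's end is. The rod's tip blends with the bar end there, so I relied on the tail position and the force instead.

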